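# Set the iris ring of the inspection lamp and lay the glass on it

## Robot

A 7-joint arm with a two-finger parallel gripper is mounted at the origin on a cart in front of the work surface, level with it; the furniture and walls round the work are solid. World frame = base frame: x ahead of the robot, y to its left, z up, the work surface at z = 0. Lengths are in mm, angles in rad, forces in N, time in s.
With the tool pointing down it reaches from about 400 to 750 mm from the base axis. Payload 19.5 kg.
Tool frame: the origin (TCP) lies midway between the tips of the shut fingers; the grasp point (between the pads) lies 19 mm behind it; z points along the fingers, y is the line along which they close (so a half turn about z gives the same grasp; the last joint's range is limited). The gripper opens to 85 mm and grips with 20 to 120 N. Pads are 22 mm wide; open, the fingers measure 114 mm over their backs; the gripper's body (76 mm by 85 mm) begins 54 mm behind the grasp point. The pads swing forward as they close: fully open they stand 13 mm farther back than shut.
Start: joints at [1.099, 0.707, -0.028, 1.485, 0.022, 0.951, -0.075], TCP at [239.585, -522.676, 200.368] pointing down, gripper open.
Joint ranges: [-2.71, 2.71], [-0.32, 2.16], [-1.57, 1.52], [0, 2.45], [-1.46, 4.6], [0, 2.02], [-2.83, 2.83]. Speed limits (rad/s): [1.89, 1.89, 2.57, 2.57, 3.01, 3.01, 3.01].

## Interface

Orientations are given as a rotation vector (axis times angle).
In Python, from station import env gives the robot as it stands.
- The arm moves only by the tool apply_moves, never from a script. Its argument "moves" is a list that holds one entry, the list of rows, each a list of 4 numbers: the shift along the tool's x, y, z in cm, then the turn about the tool's z in degrees. A call has 1 to 12 rows; each row shifts and turns the commanded pose from where the row before left it, along the tool's axes as they then stand; what a row does not reach is not made up. A row lasts 1/8 s, in which the tool goes at most 62.5 mm and 10.7 degrees, less where a joint would pass 70% of its speed; a pose out of reach is approached as far as the arm can. A call with a gripper value outside its range is refused whole. "hand" is the finger opening in cm, from 0 to 8.54, set as the call begins (left out, the last holds). The fingers move at their own pace and stop on an object; "grip_force" is the grip in N (left out, the last holds). Time passes only in rows, so rows that do not move let the fingers close. It gives the time, the measured TCP pose, the force, the opening and the grip force at its end, in the units of the state.
- env.state(): the state, without advancing time (a new reading comes with each control period).
- env.capture(name): name is "scene" or "top"; returns a dict with "color" (480x640x3 uint8, red, green, blue), "range_z" (480x640 float32, mm along the optical axis (not along the pixel's ray), 0 where there is no reading), "K" (3x3 intrinsics, pixels), "dist" ([k1, k2, p1, p2, k3] as OpenCV has them; the pictures are not rectified), "world_from_camera" (4x4, takes a point from camera to world coordinates). Camera axes: x right, y down, z forward; pixel columns grow to the right and rows downward; lengths in mm; the calibration is good to about 2 mm. A picture is of the moment at which its call begins.
- env.close_job(): hands the job in; it is judged then, once.
The state is a dict: "time_s": time; "joint_positions": joint angles; "joint_velocities": joint speeds; "tau": joint torques, N m; "tcp_pos": TCP position; "tool_rot": TCP orientation; "force": force on the tool from outside, world axes, zero at the start; "moment": the same for the moment, N m; "finger_gap": opening from 0.0 (shut) to 1.0 (fully open); "grasp_force": force on a finger pad.
Only numpy, scipy, OpenCV 4.12 (cv2) and the standard library are available. Lean on these libraries where they do the work, as an engineer would, in place of code of your own. Each camera call takes 0.05 s, during which the arm holds its last target. There are 200 camera calls.

## Task

The spot lamp standing on the bench is for inspecting glass. Turn its slim iris ring until the tab on the ring stands exactly over the pointed nose of the lamp's foot, with your fingers touching the ring only and not the fixed collars just above and below it. Then gently lay the small four-sided glass blank flat and centred on the lamp's open top and let go, leaving the ring on its mark and the other things on the bench where they are.

Things in the scene. Friction and masses are not known exactly. Their poses are not given: they have to be found in the camera images.
- lamp: Upright inspection lamp, fixed to the bench; origin at the centre of its underside, on its vertical axis. Grey round foot, 104 mm across, 14 mm high, with a nose that tapers to a point at -x of its frame (tip 82 mm from the axis). On the foot stand, from below: fixed lower collar, black iris ring (53 to 65 mm high), fixed upper collar (to 88 mm), whose open mouth is the lamp's top.
- lower_collar: Fixed light-metal collar under the iris ring, 48 mm across, 13 to 52 mm above the bench, with an upright rib on the nose side that reaches 27 mm from the axis; origin as lamp. Not to be touched.
- upper_collar: Fixed light-metal collar above the iris ring, 48 mm across, 66 to 88 mm above the bench, top rim wall 4 mm thick, mouth 10 mm deep; origin as lamp. Not to be touched by the fingers; the glass rests on its rim.
- iris_centre (a point): Centre of the iris ring, on the lamp's axis, 59 mm above the bench. The ring is black, knurled, 60 mm across, 12 mm high, 6 mm proud of both collars all round, with one radial tab, 8 mm wide, whose round tip is 50 mm from the axis. It can be pinched across its diameter from above, the fingers passing outside the upper collar.
- iris_tab (a point): Tip of the iris ring's tab, 50 mm from the lamp's axis, 59 mm above the bench; moves with the ring.
- lamp_index (a point): Near the tip of the foot's pointed nose, 80 mm from the lamp's axis, 14 mm above the bench: the mark that the tab must stand over (same direction from the axis).
- iris (a joint): Angle of the iris ring in rad: 0 = the tab exactly over the nose, positive = anticlockwise seen from above; it turns from -0.7 to 1.5 with light even friction (about 0.04 N m), no detent and no stop at 0, and stays where it is left.
- lamp_mouth (a point): Centre of the lamp's open top, level with the rim of the upper collar, 88 mm above the bench.
- blank_square: The small four-sided amber glass blank, 15 mm thick, lying flat; origin at the middle of its underside, z up. Its two near-parallel faces stand at x = -25 mm (58 mm long) and x = +26 mm (36 mm long) of its frame, 51 to 53 mm apart: take it across these, along its x, at y = 0. The other two faces, at about y = -25 and +26 mm, slant. Mass 50 to 85 g.
- blank_triangle: Larger three-cornered glass piece, 75 x 88 x 18 mm, loose, a bystander; origin at the centre of its underside.
- dress_stick: Pale dressing stone, 25 x 100 x 22 mm (long along its y), loose, a bystander; origin at the centre of its underside.
Mind the look-alikes: they are no part of the job. What is shaped like the blank_square but pink is not meant.

How it is judged (in metres and radians):
On the way:
1. the iris ring's tab stands over the nose, and the fingers have let go of the ring, before the glass is laid on (value of joint iris between -0.1 and 0.1 rad and contact force between the fingers and iris below 0.1 N and contact force between blank_square and upper_collar below 0.05 N), for 0.2 s.
At the end, for the whole second after the job is handed in: The tab is within 0.1 rad (about 6 degrees) of the nose; the four-sided blank lies flat (within 0.06 rad) and at rest on the lamp's top rim, the same side up, its origin within 12 mm of the mouth's centre horizontally (value of joint iris between -0.1 and 0.1 rad and horizontal distance between blank_square and lamp_mouth below 0.012 m and z of blank_square in the frame of lamp_mouth between -0.004 and 0.004 m and angle between blank_square's own z axis and vertical below 0.06 rad and contact force between blank_square and upper_collar above 0.1 N and linear speed of blank_square below 0.02 m/s); the robot touches nothing.
It fails at once if the fingers or the arm touch the fixed collar below or above the iris ring (more than 1 N) (contact force between any of the fingers, the arm and lower_collar above 1 N or contact force between any of the fingers, the arm and upper_collar above 1 N).
It fails at once if the blank is dropped or thrown (falls free at more than 0.7 m/s, from about 25 mm) (linear speed of blank_square above 0.7 m/s and contact force between the fingers and blank_square below 0.2 N).
It fails at once if the three-cornered glass piece or the dressing stone is moved by more than 20 mm (distance of any of blank_triangle, dress_stick from where it was at the start of the episode above 0.02 m).
It also fails if it takes over 61 s, if anything falls off the work surface, if the arm or the gripper's body presses on something with over 40 N, if the wrist force passes 120 N, or if a joint passes its speed limit or range.

## Working session

There is one attempt and no reset: what is moved stays moved. The work goes in short steps, Python scripts to look and compute and a tool call to move; the robot and the scene stay as the last step left them, time stands still between calls to the robot, and variables do not carry over. Pictures are saved under pics/ and viewed, at most 10 in all, crops included, and the job is handed in when it is done.

Besides the shell and the picture viewer there is one more tool, called after "Request:" in YAML: its name, and indented under it one key for each argument. apply_moves: Moves the arm, as the interface text tells. Its arguments: {"type":"object","properties":{"moves":{"type":"array","items":{"type":"array","items":{"type":"array","items":{"type":"number"}}}},"hand":{"type":"number"},"grip_force":{"type":"number"}},"required":["moves"]}

```bash
mkdir -p pics
python3 - <<'E'
from station import env
import cv2,numpy as np
s=env.state();print(s)
for n in("scene","top"):
    c=env.capture(n);np.savez(f"{n}0.npz",**c);cv2.imwrite(f"pics/{n}0.png",c["color"][...,::-1])
    print(n,c["K"],c["dist"],np.round(c["world_from_camera"],3))
E
```

```text
{'time_s': 0.0, 'joint_positions': array([ 1.09931119,  0.7071171 , -0.02763024,  1.48500256,  0.02198768,
        0.95090099, -0.07549645]), 'joint_velocities': array([ 0.00012112,  0.00112302,  0.0006844 ,  0.00081444,  0.00105937,
       -0.00010213, -0.00028465]), 'tau': array([-3.48491076e-04, -8.83200431e+01,  1.23450413e+00, -2.36167055e+01,
        1.69975514e-02,  6.54253905e-03, -3.50377707e-05]), 'tcp_pos': array([ 239.4685565 , -522.42695174,  199.91842299]), 'tool_rot': array([-3.06826059e+00, -6.69697375e-01,  4.05019352e-04]), 'force': array([-0.18242896,  0.16271846, -0.37696767]), 'moment': array([-0.0098771 , -0.00175724,  0.01127784]), 'grasp_force': 0.0, 'finger_gap': 1.0031235115672907}
scene [[608.26318847   0.         312.13706826]
 [  0.         608.26318847 249.33037119]
 [  0.           0.           1.        ]] [0.03905255 0.         0.         0.         0.        ] [[-6.04000e-01 -4.16000e-01  6.80000e-01 -8.39400e+01]
 [-7.97000e-01  3.08000e-01 -5.19000e-01  4.15163e+02]
 [ 7.00000e-03 -8.55000e-01 -5.18000e-01  5.68777e+02]
 [ 0.00000e+00  0.00000e+00  0.00000e+00  1.00000e+00]]
top [[583.49305678   0.         318.13853884]
 [  0.         583.49305678 230.82367319]
 [  0.           0.           1.        ]] [-0.03224303  0.          0.          0.          0.        ] [[ 7.00000e-03 -9.95000e-01  1.01000e-01  4.36380e+02]
 [-1.00000e+00 -6.00000e-03  1.40000e-02 -9.10440e+01]
 [-1.30000e-02 -1.01000e-01 -9.95000e-01  1.02554e+03]
 [ 0.00000e+00  0.00000e+00  0.00000e+00  1.00000e+00]]
```

View pics/scene0.png

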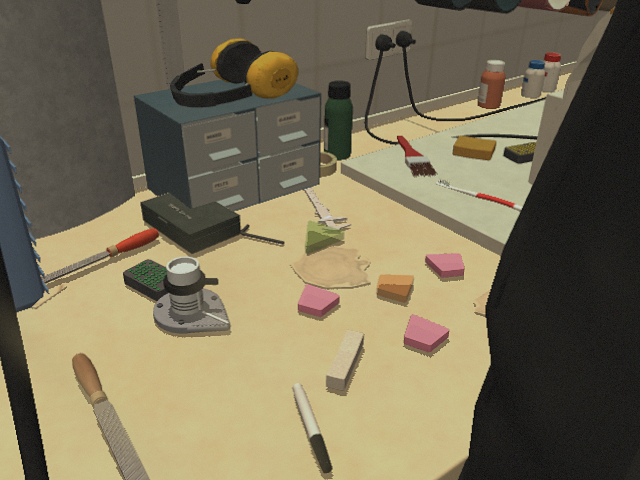

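View pics/top0.png

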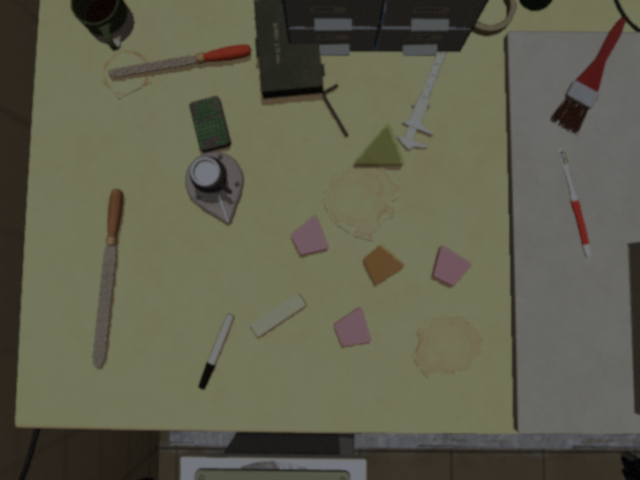

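The scene view shows the lamp at (185,285) with its tab at about (210,281) and the nose at (228,325). The top view shows the lamp at (208,175) with the nose tip at (229,222).

Candidates for the blank in the top view are amber (382,265) and pink (310,237), (352,327) and (450,265). The olive piece (380,148) is the triangle. I choose the amber one, at scene (395,287).

```bash
cat > h.py <<'E'
import cv2,numpy as np
def load(n): return dict(np.load(n))
def ray(c,px):
    p=cv2.undistortPoints(np.float64(px).reshape(-1,1,2),c["K"],c["dist"]).reshape(-1,2)
    T=c["world_from_camera"];return T[:3,3],np.c_[p,np.ones(len(p))]@T[:3,:3].T
def onplane(c,px,z):
    o,d=ray(c,px);return o+d*((z-o[2])/d[:,2])[:,None]
def proj(c,P):
    T=np.linalg.inv(c["world_from_camera"]);r,_=cv2.Rodrigues(T[:3,:3])
    return cv2.projectPoints(np.float64(P).reshape(-1,1,3),r,T[:3,3],c["K"],c["dist"])[0].reshape(-1,2)
def cloud(c):
    h,w=c["range_z"].shape;v,u=np.mgrid[:h,:w]
    o,d=ray(c,np.c_[u.ravel(),v.ravel()]);return (o+d*c["range_z"].reshape(-1,1)).reshape(h,w,3)
E
python3 - <<'E'
from h import *
for n in("scene","top"):
    c=load(n+"0.npz");print(n,"tcp",proj(c,[239,-522,200]),"zero",(c["range_z"]==0).mean())
    P=cloud(c)
    hsv=cv2.cvtColor(c["color"],cv2.COLOR_RGB2HSV)
    boxes={"scene":(365,262,425,310),"top":(355,235,412,292)}[n];x0,y0,x1,y1=boxes
    s=hsv[y0:y1,x0:x1];print("hsv mid",s[(y1-y0)//2,(x1-x0)//2],s[2,2])
    for (u,v) in {"scene":[(395,287),(185,265),(560,300)],"top":[(382,265),(207,172),(100,250),(560,400)]}[n]:print((u,v),np.round(P[v,u]),hsv[v,u])
c=load("top0.npz")
print("foot circle-ish",onplane(c,[[208,172]],88).round(1),"nose",onplane(c,[[229,223]],14).round(1))
im=np.hstack([cv2.resize(c["color"][y:y+90,x:x+90],(390,390),interpolation=cv2.INTER_CUBIC) for x,y in((170,140),(340,220))])
s=load("scene0.npz")["color"]
im2=np.hstack([cv2.resize(s[y:y+90,x:x+90],(390,390),interpolation=cv2.INTER_CUBIC) for x,y in((145,250),(350,240))])
im=np.clip(im*1.6,0,255).astype(np.uint8)
cv2.imwrite("pics/crop.png",cv2.resize(np.vstack([im,im2]),(600,600))[...,::-1])
E
```

```text
scene tcp [[690.54510658 175.13097999]] zero 0.004036458333333334
hsv mid [ 14 159 154] [ 20  95 196]
(395, 287) [ 473. -177.   14.] [ 15 153 157]
(185, 265) [636. 103.  79.] [ 41  20 209]
(560, 300) [-40. 326. 505.] [50 26 29]
top tcp [[636.89044829 435.19865177]] zero 0.00396484375
hsv mid [ 16 135  96] [ 26  63 102]
(382, 265) [ 480. -188.   15.] [ 16 140  95]
(207, 172) [629. 107.  79.] [114  20 126]
(100, 250) [504. 311.  -0.] [ 30  60 114]
(560, 400) [ 256. -483.   30.] [ 23  10 101]
foot circle-ish [[627.4 103.5  88. ]] nose [[551.9  79.5  14. ]]
```

View pics/crop.png

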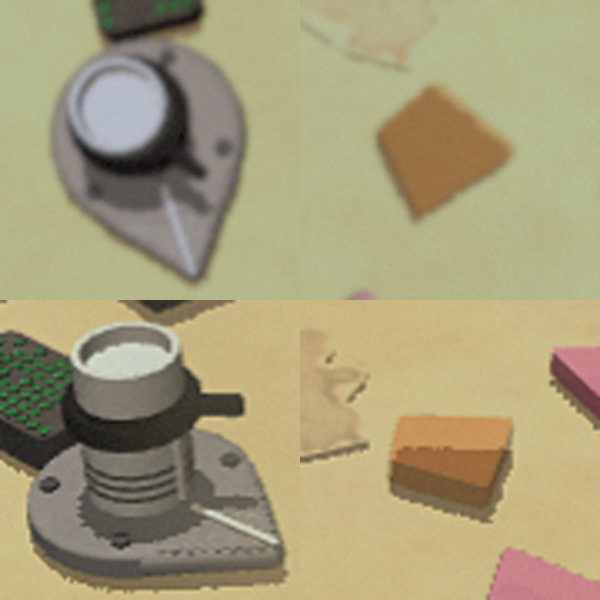

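The crops confirm the amber four-sided blank. Its corners in the top view are about (380,245), (404,265), (375,286) and (363,260). The tab tip is at top (231,192) and scene (218,281), and the nose tip is at top (228,224) and scene (230,326).

Run:
```python
from h import *
for n,b in(("scene",(365,262,425,310)),("top",(355,235,412,292))):
    c=load(n+"0.npz");x0,y0,x1,y1=b
    up=cv2.resize(c["color"][y0:y1,x0:x1],None,fx=8,fy=8,interpolation=cv2.INTER_CUBIC)
    hsv=cv2.cvtColor(up,cv2.COLOR_RGB2HSV)
    m=((hsv[...,1]>105)&(hsv[...,0]<19)).astype(np.uint8)
    if n=="scene": m=m
    k=max(cv2.findContours(m,0,2)[0],key=cv2.contourArea)
    a=cv2.approxPolyDP(k,0.05*cv2.arcLength(k,True),True).reshape(-1,2)
    px=(a+.5)/8-.5+[x0,y0]
    P=onplane(c,px,15)
    print(n,px.round(1).tolist(),P[:,:2].round(1).tolist(),"edges",np.linalg.norm(P-np.roll(P,-1,0),axis=1).round(1))
    P=cloud(c)
    sel=(P[...,2]>84)&(P[...,2]<93)&(abs(P[...,0]-627)<45)&(abs(P[...,1]-104)<45)
    q=P[sel]
    if len(q)>5: print("rim",len(q),cv2.minEnclosingCircle(q[:,:2].astype(np.float32)),np.median(q[:,2]))
    sel=(P[...,2]>9)&(P[...,2]<19)&(abs(P[...,0]-615)<85)&(abs(P[...,1]-104)<62)
    q=P[sel];print("foot",len(q),q.min(0).round(1),q.max(0).round(1),q[q[:,0].argmin()].round(1))
t=load("top0.npz");s=load("scene0.npz")
print("tab",onplane(t,[[230.9,191.6]],62).round(1),onplane(s,[[217.9,281.5]],59).round(1))
print("nose",onplane(t,[[228.5,224.3]],14).round(1),onplane(s,[[229.9,326.5]],10).round(1))
# rim bright mask
c=t;g=c["color"][145:205,180:240];g=cv2.cvtColor(g,cv2.COLOR_RGB2HSV)
```

```text
scene [[379.4, 274.7], [376.3, 293.8], [405.8, 301.4], [413.1, 275.8]] [[512.9, -180.3], [475.6, -139.5], [433.5, -162.4], [477.6, -222.4]] edges [55.2 47.9 74.5 55. ]
rim 230 ((626.6802978515625, 112.96149444580078), 25.16016960144043) 86.7218116820408
foot 1980 [547.7  60.2   9. ] [699.9 162.4  19. ] [547.7  88.   11.1]
top [[379.6, 246.1], [363.3, 260.4], [375.4, 284.1], [402.1, 265.8]] [[513.1, -183.4], [488.0, -155.2], [447.4, -176.1], [479.1, -222.2]] edges [37.7 45.7 55.9 51.6]
rim 236 ((629.8641357421875, 108.58521270751953), 24.59005355834961) 88.2319266305717
foot 1948 [552.2  56.4   9.1] [699.8 160.3  19. ] [552.2  81.6  11.4]
tab [[599.4  69.4  62. ]] [[595.   72.2  59. ]]
nose [[549.6  80.3  14. ]] [[547.4  83.3  10. ]]
```

Request:
apply_moves:
  moves:
    - [[4.7, -3.1, 0, 0], [4.7, -3.1, 0, 0], [4.7, -3.1, 0, 0], [4.7, -3.1, 0, 0], [4.7, -3.1, 0, 0], [4.7, -3.1, 0, 0], [4.7, -3.1, 0, 0], [4.7, -3.1, 0, 0], [4.7, -3.1, 0, 0], [4.7, -3.1, 0, 0], [4.7, -3.1, 0, -5], [4, -3, 0, -5]]
  hand: 8.54
  grip_force: 20

```text
time_s: 1.6
tcp_pos: [588.1, 50.5, 200.1]
tool_rot: [-2.998, -0.94, 0.001]
force: [-0.4, -1.1, -0.3]
finger_gap: 1.0
grasp_force: 0.0
```

Request:
apply_moves:
  moves:
    - [[0, 0, 0, -9], [0, 0, 0, -9], [0, 0, 0, 0]]

```text
time_s: 1.98
tcp_pos: [587.3, 48.4, 200.2]
tool_rot: [-2.816, -1.391, 0.001]
force: [-0.1, -0.6, -0.0]
finger_gap: 1.004
grasp_force: 0.0
```

Request:
apply_moves:
  moves:
    - [[3.7, -0.3, 0, 0], [3.7, -0.2, 0, 0], [0, 0, 4, 0], [0, 0, 4, 0], [0, 0, 1, 0], [0, 0, 0, 0]]

```text
time_s: 2.72
tcp_pos: [628.6, 110.4, 111.0]
tool_rot: [2.817, 1.39, 0.0]
force: [0.4, 0.3, 0.6]
finger_gap: 0.995
grasp_force: 0.0
```

Run:
```python
from h import *
from station import env
for n in("scene","top"):
    c=env.capture(n);np.savez(f"{n}1.npz",**c)
s=load("scene1.npz")["color"];t=load("top1.npz")["color"]
a=cv2.resize(s[190:350,100:260],(400,400),interpolation=cv2.INTER_CUBIC);b=cv2.resize(t[110:240,150:280],(400,400),interpolation=cv2.INTER_CUBIC)
cv2.imwrite("pics/ap.png",np.hstack([a,np.clip(b*1.6,0,255).astype(np.uint8)])[...,::-1])
q=env.state();print(q["tcp_pos"],q["tool_rot"],q["force"],q["joint_positions"])
print(proj(load("scene1.npz"),q["tcp_pos"]),proj(load("top1.npz"),q["tcp_pos"]))
```

```text
[629.09626338 110.49714128 111.98767286] [2.81651296 1.39073759 0.00311603] [-0.34965964 -0.02742245  0.59109157] [-0.20161318  0.9081933  -0.05027754  1.33626616  0.0507171   0.89634282
 -0.91764408]
[[180.09085206 249.3385382 ]] [[200.6659081  167.91473147]]
```

View pics/ap.png

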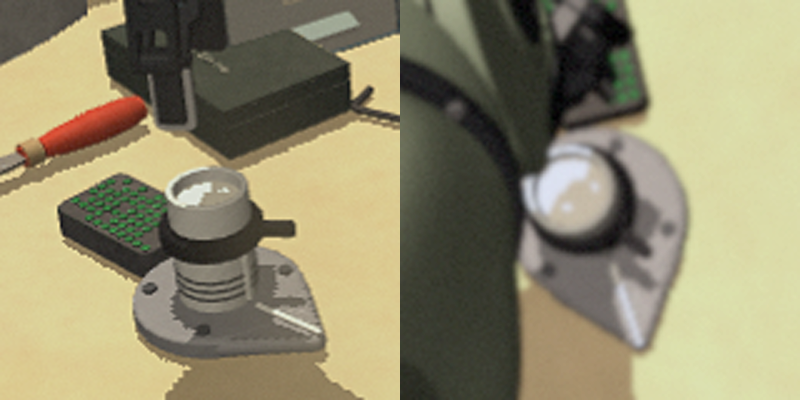

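The picture shows the hand behind the lamp rather than above it: scene fingertip at (169,242), top hand at (212,123). I'll check this with the depth data before moving down.

Run:
```python
from h import *
for n in("scene","top"):
    c=load(n+"1.npz");P=cloud(c);b=load(n+"0.npz");d=(abs(c["range_z"]-b["range_z"])>15)&(c["range_z"]>0)
    for lo,hi in((95,120),(120,150),(150,200),(200,300),(300,450)):
        q=P[d&(P[...,2]>lo)&(P[...,2]<hi)]
        if len(q):print(n,lo,len(q),np.percentile(q,[2,50,98],axis=0).round().tolist())
    print(n,"wfc same",np.abs(c["world_from_camera"]-b["world_from_camera"]).max())
s=load("scene1.npz");P=cloud(s)
for u,v in((169,225),(168,235),(169,240)):print(u,v,P[v,u].round())
q=np.array([629,110.5,112]);
e=np.array([.794,-.607,0])
print(proj(s,[q+45*e+[0,0,15],q-45*e+[0,0,15]]))
```

```text
scene 95 20 [[866.0, -770.0, 97.0], [1012.0, -55.0, 108.0], [1092.0, 202.0, 115.0]]
scene 120 21 [[864.0, -704.0, 122.0], [997.0, -198.0, 139.0], [1093.0, 210.0, 150.0]]
scene 150 765 [[578.0, -279.0, 155.0], [593.0, 133.0, 174.0], [1018.0, 150.0, 199.0]]
scene 200 3413 [[564.0, 60.0, 204.0], [593.0, 132.0, 255.0], [961.0, 163.0, 299.0]]
scene 300 22156 [[118.0, 65.0, 309.0], [550.0, 85.0, 411.0], [641.0, 171.0, 449.0]]
scene wfc same 0.0
top 95 10 [[775.0, -279.0, 100.0], [868.0, 449.0, 109.0], [898.0, 451.0, 119.0]]
top 120 7 [[855.0, -270.0, 123.0], [863.0, -163.0, 137.0], [869.0, -53.0, 142.0]]
top 150 59 [[657.0, -257.0, 158.0], [660.0, 72.0, 176.0], [868.0, 81.0, 199.0]]
top 200 708 [[616.0, 57.0, 203.0], [668.0, 73.0, 246.0], [684.0, 84.0, 290.0]]
top 300 562 [[580.0, 42.0, 335.0], [631.0, 57.0, 431.0], [681.0, 68.0, 449.0]]
top wfc same 0.0
169 225 [581. 142. 184.]
168 235 [584. 144. 168.]
169 240 [590. 141. 157.]
[[184.78478774 225.17469726]
 [172.68357183 257.01366865]]
```

Run:
```python
from h import *
s=load("scene1.npz");t=load("top1.npz")
a=cv2.resize(s["color"][180:270,130:220],(400,400),interpolation=cv2.INTER_CUBIC);b=cv2.resize(t["color"][90:190,170:270],(400,400),interpolation=cv2.INTER_CUBIC)
cv2.imwrite("pics/fz.png",np.clip(np.hstack([a,b])*1.8,0,255).astype(np.uint8)[...,::-1])
P=cloud(s);print(P[205:262:3,169].round().tolist())
P=cloud(t)
print([ (u,v,P[v,u].round().tolist()) for u,v in((205,125),(212,125),(215,130),(207,137),(195,140))])
```

```text
[[562.0, 146.0, 222.0], [562.0, 147.0, 218.0], [564.0, 147.0, 213.0], [562.0, 148.0, 210.0], [562.0, 149.0, 206.0], [579.0, 142.0, 192.0], [579.0, 143.0, 188.0], [581.0, 142.0, 183.0], [581.0, 143.0, 178.0], [582.0, 143.0, 173.0], [584.0, 143.0, 167.0], [581.0, 144.0, 165.0], [589.0, 142.0, 156.0], [838.0, 42.0, -3.0], [-84.0, 415.0, 569.0], [819.0, 50.0, -4.0], [806.0, 57.0, -1.0], [803.0, 58.0, -6.0], [793.0, 63.0, -4.0]]
[(205, 125, [672.0, 85.0, 207.0]), (212, 125, [671.0, 74.0, 209.0]), (215, 130, [664.0, 70.0, 209.0]), (207, 137, [649.0, 77.0, 228.0]), (195, 140, [588.0, 44.0, 444.0])]
```

View pics/fz.png

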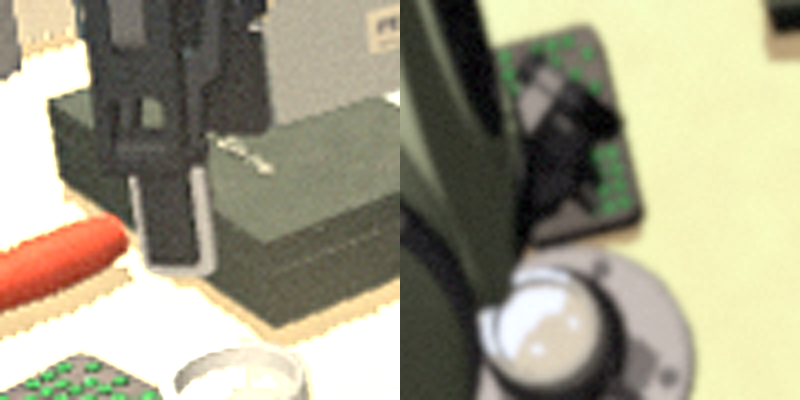

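The finger plate's tip is at about z=153 (scene (169,242)), higher than the 124 I expected, but its x and y agree. I'll go down partway and measure again.

Request:
apply_moves:
  moves:
    - [[0, 0, 2, 0], [0, 0, 2, 0], [0, 0, 0, 0], [0, 0, 0, 0]]

```text
time_s: 3.32
tcp_pos: [629.1, 110.5, 71.9]
tool_rot: [2.816, 1.392, 0.003]
force: [0.2, -0.1, 0.2]
finger_gap: 1.0
grasp_force: 0.0
```

Run:
```python
from h import *
from station import env
for n in("scene","top"):
    c=env.capture(n);np.savez(f"{n}2.npz",**c)
q=env.state();print(q["tcp_pos"],q["tool_rot"],q["force"],q["finger_gap"])
s=load("scene2.npz");P=cloud(s);b=load("scene0.npz")
d=(b["range_z"]-s["range_z"]>15)&(s["range_z"]>0)
for v in range(215,275,3):
    u=np.where(d[v,120:260])[0]+120
    if len(u):print(v,u.min(),u.max(),P[v,u].mean(0).round().tolist())
L=np.array([629,110.5]);e=np.array([.794,-.607])
for z in (88,110,130):print(z,proj(s,[[*L,z],[*(L-50*e),z]]).round(1).tolist())
t=load("top2.npz");P=cloud(t);b=load("top0.npz");d=(b["range_z"]-t["range_z"]>15)&(t["range_z"]>0)&(P[...,2]<200)
v,u=np.where(d);k=(abs(u-210)<50)&(abs(v-140)<40);print(k.sum(),P[v[k],u[k]][::max(1,k.sum()//12)].round().tolist())
s=s["color"];t=t["color"]
a=cv2.resize(s[190:310,110:230],(400,400),interpolation=cv2.INTER_CUBIC);b=cv2.resize(t[110:210,150:250],(400,400),interpolation=cv2.INTER_CUBIC)
cv2.imwrite("pics/ap2.png",np.hstack([a,np.clip(b*1.6,0,255).astype(np.uint8)])[...,::-1])
```

```text
[628.97373583 110.51711819  71.6758937 ] [2.81601051e+00 1.39203178e+00 2.64361439e-03] [-0.05923056 -0.37351971  0.5718998 ] 0.9967808365406968
215 153 191 [596.0, 129.0, 188.0]
218 153 191 [598.0, 129.0, 183.0]
221 153 192 [596.0, 130.0, 179.0]
224 154 192 [596.0, 130.0, 175.0]
227 154 192 [601.0, 128.0, 167.0]
230 154 192 [610.0, 123.0, 157.0]
233 155 190 [609.0, 125.0, 153.0]
236 155 179 [577.0, 149.0, 172.0]
239 155 179 [572.0, 151.0, 170.0]
242 155 179 [571.0, 152.0, 166.0]
245 156 179 [572.0, 151.0, 161.0]
248 163 179 [584.0, 142.0, 147.0]
251 163 180 [585.0, 142.0, 142.0]
254 164 180 [584.0, 142.0, 138.0]
257 164 180 [584.0, 142.0, 133.0]
260 164 181 [585.0, 143.0, 128.0]
263 165 180 [584.0, 143.0, 124.0]
266 167 179 [588.0, 141.0, 116.0]
88 [[181.9, 263.4], [175.1, 282.7]]
110 [[180.3, 250.5], [173.3, 269.4]]
130 [[178.8, 238.6], [171.7, 257.1]]
330 [[692.0, 70.0, 171.0], [678.0, 56.0, 172.0], [674.0, 81.0, 168.0], [672.0, 66.0, 169.0], [669.0, 74.0, 171.0], [667.0, 75.0, 165.0], [661.0, 76.0, 178.0], [656.0, 79.0, 184.0], [661.0, 69.0, 159.0], [651.0, 74.0, 185.0], [647.0, 76.0, 189.0], [642.0, 78.0, 196.0], [640.0, 79.0, 187.0]]
```

View pics/ap2.png

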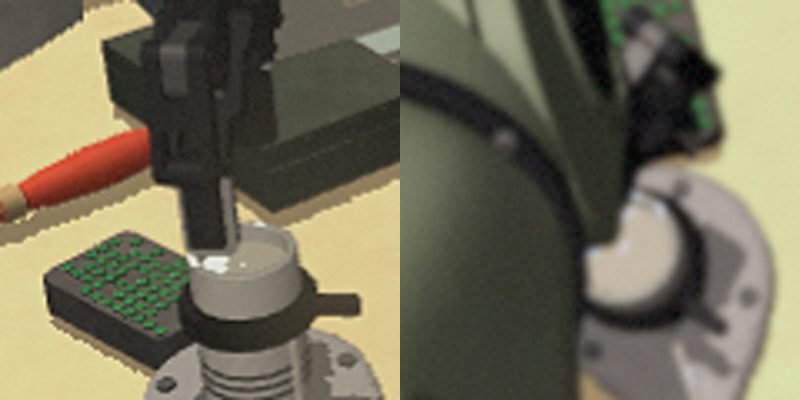

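The fingertips sit about 41 mm above the reported TCP when open: tip at scene (173,267), z≈113, over the collar's near side. I'll go to TCP z≈21, where both readings (picture and spec) are safe, and close gently.

Request:
apply_moves:
  moves:
    - [[0, -0.15, 1.5, 0], [0, 0, 1.5, 0], [0, 0, 1.2, 0], [0, 0, 0.9, 0], [0, 0, 0, 0]]

```text
time_s: 4.05
tcp_pos: [626.9, 111.3, 18.7]
tool_rot: [-2.816, -1.392, 0.002]
force: [-0.2, 0.3, 0.1]
finger_gap: 1.005
grasp_force: 0.0
```

Request:
apply_moves:
  moves:
    - [[0, 0, 0, 0], [0, 0, 0, 0], [0, 0, 0, 0], [0, 0, 0, 0]]
  hand: 5.6
  grip_force: 20

```text
time_s: 4.55
tcp_pos: [629.0, 110.4, 20.6]
tool_rot: [2.814, 1.391, 0.005]
force: [5.7, -4.3, 3.8]
finger_gap: 0.695
grasp_force: 21.5
```

Run:
```python
from h import *
from station import env
c=env.capture("scene");np.savez("scene3.npz",**c);P=cloud(c);b=load("scene0.npz")
q=env.state();print(q["tcp_pos"],q["force"],q["moment"],q["finger_gap"],q["grasp_force"])
d=(b["range_z"]-c["range_z"]>8)&(c["range_z"]>0)
for v in range(255,310,3):
    u=np.where(d[v,120:260])[0]+120
    if len(u):print(v,u.min(),u.max(),np.median(P[v,u],0).round().tolist())
```

```text
[628.96154224 110.35254019  20.57792433] [ 5.48976915 -4.83574338  4.46789121] [-1.2291718  -1.58735751  0.03209097] 0.6904309577722862 21.50587946176529
255 159 193 [579.0, 143.0, 144.0]
258 160 194 [580.0, 146.0, 136.0]
261 161 185 [577.0, 146.0, 134.0]
264 161 185 [578.0, 147.0, 129.0]
267 162 185 [588.0, 141.0, 118.0]
270 162 185 [585.0, 144.0, 113.0]
273 163 185 [582.0, 144.0, 111.0]
276 164 185 [580.0, 146.0, 107.0]
279 170 185 [593.0, 135.0, 90.0]
282 170 186 [595.0, 134.0, 84.0]
285 171 186 [594.0, 135.0, 80.0]
288 171 186 [594.0, 136.0, 75.0]
291 172 186 [595.0, 135.0, 68.0]
294 172 186 [596.0, 136.0, 63.0]
300 148 148 [697.0, 145.0, -2.0]
```

The ring is gripped at 59 mm with about 7 N side force. I'll relieve that and turn the ring 32.5° clockwise.

Request:
apply_moves:
  moves:
    - [[0, 0.2, 0, 0], [0, 0, 0, 0], [0, 0, 0, 4], [0, 0, 0, 5], [0, 0, 0, 5], [0, 0, 0, 5], [0, 0, 0, 5], [0, 0, 0, 5], [0, 0, 0, 3.5], [0, 0, 0, 0], [0, 0, 0, 0]]

```text
time_s: 5.98
tcp_pos: [629.0, 110.3, 20.4]
tool_rot: [-3.093, -0.549, -0.001]
force: [-3.7, -0.1, 9.5]
finger_gap: 0.687
grasp_force: 22.2
```

Run:
```python
from h import *
from station import env
for n in("scene","top"):
    c=env.capture(n);np.savez(f"{n}4.npz",**c)
q=env.state();print(q["tcp_pos"],q["tool_rot"],q["force"],q["finger_gap"],q["grasp_force"])
s=load("scene4.npz")["color"];t=load("top4.npz")["color"]
a=cv2.resize(s[250:340,145:235],(400,400),interpolation=cv2.INTER_CUBIC);b=cv2.resize(t[150:240,170:260],(400,400),interpolation=cv2.INTER_CUBIC)
cv2.imwrite("pics/tu.png",np.hstack([a,np.clip(b*1.6,0,255).astype(np.uint8)])[...,::-1])
```

```text
[629.02713431 110.33767588  20.4005857 ] [-3.09291762e+00 -5.49034649e-01 -1.39656977e-03] [-4.27299905  0.22627605  8.62531382] 0.6916157285861726 22.153582870960236
```

View pics/tu.png

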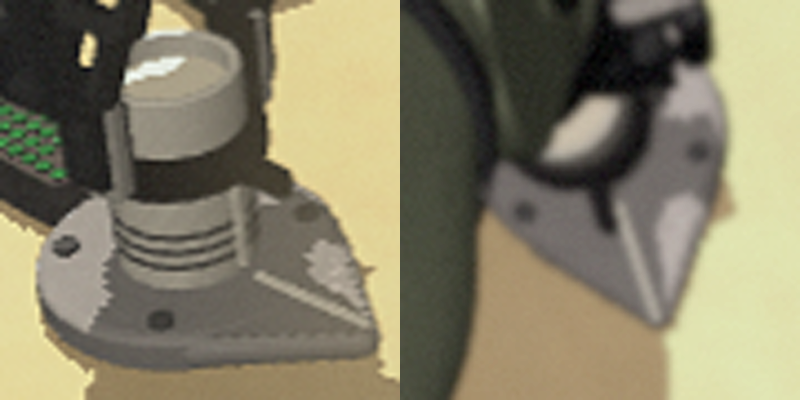

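The tab is now at scene (209,291) and top (217,202), between the axis and the nose. I'll compute the angle.

Run:
```python
from h import *
t=load("top4.npz");s=load("scene4.npz")
ang=lambda v:np.degrees(np.arctan2(v[1],v[0]))%360
for n,c,pt,pn,A in(("top",t,[216.6,201.8],[228.5,223.6],(629.8,108.6)),("scene",s,[209.1,291],[230,329.2],(626.7,113))):
    # tab centreline tip at mid height, nose on foot
    T=onplane(c,[pt],62 if n=="top" else 60)[0,:2];N=onplane(c,[pn],12)[0,:2]
    for a in(A,(629.2,110.2)):print(n,T.round(1),N.round(1),a,"r",np.hypot(*(T-a)).round(1),np.hypot(*(N-a)).round(1),"tab",ang(T-a).round(1),"nose",ang(N-a).round(1))
# white line on the foot in top: direction
for a,b in(([(622-400)/4.444+170,205/4.444+150],[(658-400)/4.444+170,318/4.444+150]),):
    p=onplane(t,[a,b],14);print("line",ang((p[1]-p[0])[:2]))
a,b=[(260)/4.444+145,275/4.444+250],[365/4.444+145,325/4.444+250]
p=onplane(s,[a,b],14);print("line scene",ang((p[1]-p[0])[:2]))
# tab side direction in top: root->tip
p=onplane(t,[[(597-400)/4.444+170,180/4.444+150],[(607-400)/4.444+170,230/4.444+150]],63);print("tabdir",ang((p[1]-p[0])[:2]))
```

```text
top [582.  93.] [551.1  80.7] (629.8, 108.6) r 50.2 83.5 tab 198.1 nose 199.6
top [582.  93.] [551.1  80.7] (629.2, 110.2) r 50.2 83.5 tab 200.0 nose 200.7
scene [579.9  95.2] [539.7  87.6] (626.7, 113) r 50.1 90.7 tab 200.8 nose 196.3
scene [579.9  95.2] [539.7  87.6] (629.2, 110.2) r 51.6 92.3 tab 196.9 nose 194.2
line 198.87003628404065
line scene 198.003987891923
tabdir 192.6724623839235
```

The tab is at about 199.5° and the nose at about 199.5°, which is within tolerance. Next I'll release the ring and lift clear.

Request:
apply_moves:
  moves:
    - [[0, 0, 0, 0], [0, 0, 0, 0], [0, 0, 0, 0], [0, 0, 0, 0], [0, 0, -3, 0], [0, 0, -4, 0], [0, 0, -5, 0], [0, 0, -5, 0], [0, 0, 0, 0]]
  hand: 8.54

```text
time_s: 7.2
tcp_pos: [630.2, 110.2, 193.0]
tool_rot: [-3.093, -0.549, -0.009]
force: [0.7, -0.2, -0.2]
finger_gap: 0.998
grasp_force: 0.0
```

Run:
```python
from station import env
q=env.state();print(q["time_s"],q["tcp_pos"],q["tool_rot"],q["joint_positions"].round(2))
```

```text
7.2 [630.17552156 110.24453509 193.00197842] [-3.09313251 -0.54878714 -0.00882698] [-0.28  0.82  0.14  1.24 -0.11  1.08 -1.36]
```

Request:
apply_moves:
  moves:
    - [[-4, 3.75, 0, 0], [-4, 3.75, 0, 0], [-4, 3.75, 0, 0], [-4, 3.75, 0, 0], [-4, 3.75, 0, 0], [-4.1, 3.8, 0, 0], [0, 0, 1, 9], [0, 0, 3, 9], [0, 0, 3, 9], [0, 0, 3, 9], [0, 0, 2, 9], [0, 0, 2, 9]]

```text
time_s: 8.7
tcp_pos: [479.6, -184.5, 48.2]
tool_rot: [3.003, -0.923, -0.002]
force: [1.4, -0.0, -0.3]
finger_gap: 0.998
grasp_force: 0.0
```

Request:
apply_moves:
  moves:
    - [[0, 0, 0, 9], [0, 0, 0, 9], [0, 0, 0, 0], [0, 0, 0, 0]]

```text
time_s: 9.2
tcp_pos: [479.9, -184.5, 49.2]
tool_rot: [2.828, -1.369, -0.001]
force: [0.4, 0.9, -0.3]
finger_gap: 1.001
grasp_force: 0.0
```

Run:
```python
from h import *
from station import env
for n in("scene","top"):
    c=env.capture(n);np.savez(f"{n}5.npz",**c)
q=env.state();print(q["time_s"],q["tcp_pos"],q["tool_rot"],q["force"],q["finger_gap"])
c=load("scene5.npz");P=cloud(c);b=load("scene0.npz")
d=(b["range_z"]-c["range_z"]>8)&(c["range_z"]>0)
print(proj(c,q["tcp_pos"]))
for v in range(200,320,4):
    u=np.where(d[v,330:470])[0]+330
    if len(u):print(v,u.min(),u.max(),P[v,u[0]].round().tolist(),P[v,u[-1]].round().tolist())
# lamp check
s=c["color"];t=load("top5.npz")["color"]
a=cv2.resize(s[200:320,330:450],(400,400),interpolation=cv2.INTER_CUBIC);b=cv2.resize(t[130:250,170:290],(400,400),interpolation=cv2.INTER_CUBIC)
cv2.imwrite("pics/bl.png",np.hstack([a,np.clip(b*1.6,0,255).astype(np.uint8)])[...,::-1])
```

```text
9.3 [ 479.98373427 -184.5723876    49.35851179] [-2.82665508e+00  1.37078712e+00  2.31931576e-04] [-0.30403629  0.47878211  1.01410552] 1.0007288758448742
[[396.92993691 264.9511153 ]]
200 355 453 [526.0, -130.0, 162.0] [428.0, -234.0, 170.0]
204 354 453 [529.0, -132.0, 153.0] [426.0, -233.0, 165.0]
208 353 464 [527.0, -128.0, 149.0] [574.0, -456.0, 28.0]
212 354 453 [529.0, -132.0, 140.0] [427.0, -237.0, 150.0]
216 363 453 [521.0, -144.0, 132.0] [426.0, -237.0, 143.0]
220 365 452 [516.0, -144.0, 128.0] [413.0, -220.0, 148.0]
224 364 451 [519.0, -145.0, 119.0] [414.0, -220.0, 141.0]
228 364 439 [517.0, -144.0, 113.0] [431.0, -215.0, 128.0]
232 364 452 [518.0, -145.0, 105.0] [559.0, -411.0, -3.0]
236 343 438 [652.0, -218.0, 11.0] [430.0, -214.0, 116.0]
240 368 437 [508.0, -145.0, 96.0] [430.0, -213.0, 109.0]
244 428 436 [437.0, -201.0, 103.0] [431.0, -213.0, 101.0]
248 428 431 [436.0, -202.0, 96.0] [434.0, -207.0, 95.0]
256 461 461 [490.0, -357.0, -2.0] [490.0, -357.0, -2.0]
```

View pics/bl.png

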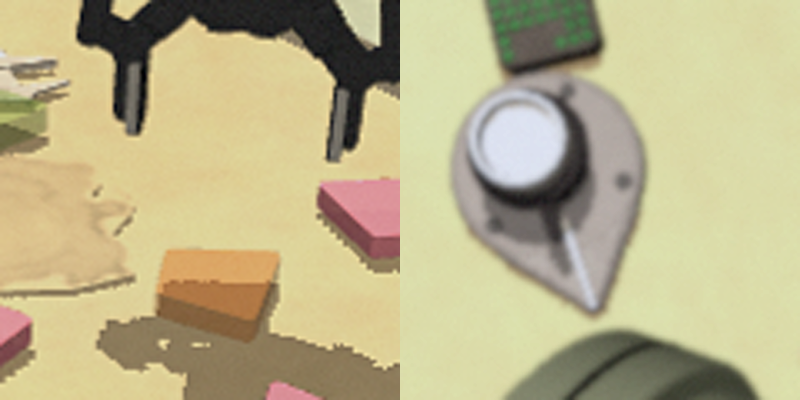

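The tab lies along the nose's white line at top (217,201). The open fingertips, at scene (370,240) and (430,248), straddle the amber blank evenly at z≈95, so they are again about 44 mm above the reported TCP. I'll descend in stages and watch the force.

Request:
apply_moves:
  moves:
    - [[0.15, -0.15, 2, 0], [0, 0, 2, 0], [0, 0, 1.5, 0], [0, 0, 0, 0], [0, 0, 0, 0]]

```text
time_s: 9.93
tcp_pos: [482.4, -184.9, -5.1]
tool_rot: [-2.825, 1.374, -0.001]
force: [0.3, -0.4, -0.3]
finger_gap: 1.001
grasp_force: 0.0
```

```bash
cat > tip.py <<'E'
from h import *
from station import env
c=env.capture("scene");P=cloud(c);b=load("scene0.npz")
q=env.state();print(q["time_s"],q["tcp_pos"],q["force"],q["finger_gap"],q["grasp_force"])
d=(b["range_z"]-c["range_z"]>8)&(c["range_z"]>0)
for lo,hi in((355,395),(415,445)):
    v,u=np.where(d[:330,lo:hi]);u+=lo;p=P[v,u];k=p[:,2]>3;p=p[k];v=v[k];u=u[k]
    i=np.argsort(p[:,2])[:300];print([(int(u[j]),int(v[j]),p[j].round().tolist()) for j in i[:60:10]])
np.savez("scene_t.npz",**c)
E
python3 tip.py
```

```text
9.975 [ 482.43644104 -184.8780503    -5.02725837] [ 4.86258499e-01 -2.14243073e-04  8.35663956e-01] 1.0006620507820345 0.0
[(356, 128, [1078.0, -615.0, 8.0]), (356, 124, [1074.0, -611.0, 21.0]), (362, 117, [1087.0, -643.0, 30.0]), (368, 268, [508.0, -149.0, 43.0]), (363, 264, [519.0, -148.0, 45.0]), (364, 264, [515.0, -147.0, 47.0])]
[(444, 151, [799.0, -646.0, 27.0]), (443, 170, [721.0, -558.0, 29.0]), (426, 277, [435.0, -205.0, 42.0]), (426, 275, [436.0, -205.0, 46.0]), (428, 273, [436.0, -209.0, 48.0]), (427, 273, [435.0, -205.0, 50.0])]
```

Request:
apply_moves:
  moves:
    - [[0, 0, 1.2, 0], [0, 0, 1.2, 0], [0, 0, 0.8, 0], [0, 0, 0, 0], [0, 0, 0, 0]]

```text
time_s: 10.6
tcp_pos: [482.2, -184.8, -37.5]
tool_rot: [-2.825, 1.374, -0.0]
force: [-0.9, 0.3, 0.6]
finger_gap: 0.998
grasp_force: 0.0
```

Request:
apply_moves:
  moves:
    - [[0, 0, 0, 0], [0, 0, 0, 0], [0, 0, 0, 0], [0, 0, 0, 0], [0, 0, 0, 0], [0, 0, 0, 0]]
  hand: 4.5
  grip_force: 30

```text
time_s: 11.35
tcp_pos: [483.2, -186.7, -34.8]
tool_rot: [2.823, -1.376, 0.008]
force: [-7.9, -4.0, 62.6]
finger_gap: 0.631
grasp_force: 32.2
```

```bash
python3 tip.py
```

```text
11.4 [ 483.22654248 -186.68882312  -34.78784014] [-8.33317115 -2.57686601 63.03159382] 0.6267070660943259 32.16117417552596
[(374, 289, [500.0, -157.0, 3.0]), (376, 287, [498.0, -160.0, 7.0]), (373, 283, [506.0, -160.0, 10.0]), (372, 282, [506.0, -158.0, 14.0]), (377, 284, [495.0, -159.0, 15.0]), (375, 282, [499.0, -157.0, 18.0])]
[(415, 294, [449.0, -199.0, 5.0]), (417, 291, [447.0, -201.0, 11.0]), (416, 288, [451.0, -203.0, 14.0]), (419, 287, [447.0, -205.0, 17.0]), (419, 286, [446.0, -204.0, 20.0]), (418, 284, [448.0, -203.0, 23.0])]
```

The blank is gripped at 53 mm, but the tips press the bench. I'll raise to relieve that, then lift and look.

Request:
apply_moves:
  moves:
    - [[0, 0, -0.3, 0], [0, 0, -0.3, 0], [0, 0, 0, 0], [0, 0, -1, 0], [0, 0, -2, 0], [0, 0, -4, 0], [0, 0, -5, 0], [0, 0, -3, 0], [0, 0, 0, 0], [0, 0, 0, 0]]

```text
time_s: 12.65
tcp_pos: [481.9, -184.5, 118.0]
tool_rot: [-2.825, 1.374, 0.001]
force: [-0.6, -0.1, -1.0]
finger_gap: 0.614
grasp_force: 31.5
```

Run:
```python
from h import *
from station import env
for n in("scene","top"):
    c=env.capture(n);np.savez(f"{n}6.npz",**c)
q=env.state();print(q["time_s"],q["tcp_pos"],q["tool_rot"],q["force"],q["finger_gap"],q["grasp_force"],q["joint_positions"].round(2))
c=load("scene6.npz");hsv=cv2.cvtColor(c["color"],cv2.COLOR_RGB2HSV)
m=((hsv[...,0]<19)&(hsv[...,1]>120)&(hsv[...,2]>60));m[:,:330]=0;m[:,460:]=0;m[:130]=0;m[330:]=0
P=cloud(c);v,u=np.where(m);p=P[m];k=(abs(p[:,0]-480)<60)&(abs(p[:,1]+185)<60);print(k.sum(),np.percentile(p[k],[2,50,98],axis=0).round())
a=cv2.resize(c["color"][150:330,310:490],(500,500),interpolation=cv2.INTER_CUBIC)
cv2.imwrite("pics/li.png",a[...,::-1])
```

```text
12.75 [ 481.73256375 -184.62658697  117.59987318] [ 2.82495066e+00 -1.37429700e+00 -2.40965903e-03] [ 0.08693176  0.05138537 -1.57284325] 0.6139433536969553 31.5053633908974 [ 0.08  0.79  0.42  1.81 -0.5   0.66 -1.68]
742 [[ 447. -210.  155.]
 [ 474. -173.  166.]
 [ 504. -153.  168.]]
```

View pics/li.png

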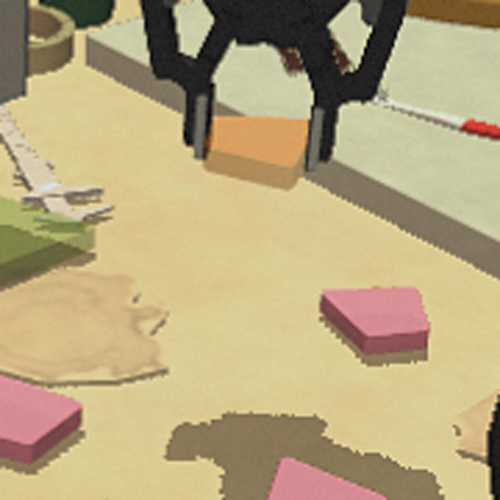

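The blank is held level, with its top face near crop (255,130) and its underside about 35 mm above the reported TCP. I'll turn the wrist back 40° and carry it over the lamp.

Request:
apply_moves:
  moves:
    - [[0, 0, -1, -8], [0, 0, 0, -8], [0, 0, 0, -8], [0, 0, 0, -8], [0, 0, 0, -8], [0, 0, 0, 0], [0, 0, 0, 0]]

```text
time_s: 13.62
tcp_pos: [482.0, -184.8, 128.0]
tool_rot: [-3.124, 0.33, 0.001]
force: [-0.5, -0.3, 0.5]
finger_gap: 0.616
grasp_force: 31.5
```

Request:
apply_moves:
  moves:
    - [[0.5, -2, 0, 0], [1, -4, 0, 0], [1.1, -4, 0, 0], [1.1, -4, 0, 0], [1.1, -4, 0, 0], [1.1, -4, 0, 0], [1.1, -4, 0, 0], [0.8, -3.5, 0, 0], [0.5, -2.4, 0, 0], [0, 0, 0, 0], [0, 0, 0, 0], [0, 0, 0, 0]]

```text
time_s: 15.12
tcp_pos: [628.9, 109.5, 128.5]
tool_rot: [3.124, -0.327, -0.0]
force: [-0.3, -0.1, -2.1]
finger_gap: 0.609
grasp_force: 31.5
```

Run:
```python
from h import *
from station import env
q=env.state();print(q["time_s"],q["tcp_pos"],q["tool_rot"],q["force"],q["finger_gap"],q["joint_positions"].round(2))
from scipy.spatial.transform import Rotation as R
M=R.from_rotvec(q["tool_rot"]).as_matrix();print("tool delta",M.T@(np.array([629.0,110.3,57])-q["tcp_pos"]),M[:,2])
c=env.capture("scene");np.savez("scene7.npz",**c)
hsv=cv2.cvtColor(c["color"],cv2.COLOR_RGB2HSV)
m=((hsv[...,0]<19)&(hsv[...,1]>120)&(hsv[...,2]>60))
P=cloud(c);m&=(abs(P[...,0]-629)<60)&(abs(P[...,1]-110)<60)&(P[...,2]>100)
p=P[m];print(len(p),np.percentile(p,[2,50,98],axis=0).round())
top=p[p[:,2]>np.percentile(p[:,2],98)-6];h=cv2.convexHull(top[:,:2].astype(np.float32)).reshape(-1,2)
print("top",len(top),top.mean(0).round(1),cv2.minAreaRect(h))
```

```text
15.125 [628.91190508 109.53670418 128.48503991] [ 3.12435294e+00 -3.27397019e-01 -1.89451890e-04] [-0.28530995 -0.10022171 -2.08341839] 0.6089764140158276 [-0.37  0.92  0.34  1.32 -0.33  0.96 -1.74]
tool delta [-6.44649687e-02 -7.75315815e-01  7.14849358e+01] [-1.33795322e-04 -1.19488050e-04 -9.99999984e-01]
903 [[593.  83. 165.]
 [615. 112. 177.]
 [648. 139. 178.]]
top 725 [621.4 110.3 176.7] ((626.8893432617188, 108.84014129638672), (51.233428955078125, 61.132225036621094), 69.2527084350586)
```

Request:
apply_moves:
  moves:
    - [[0, -0.1, 2, 0], [0, 0, 2, 0], [0, 0, 1.5, 0], [0, 0, 1, 0], [0, 0, 0.6, 0], [0, 0, 0, 0], [0, 0, 0, 0], [0, 0, 0, 0]]

```text
time_s: 16.18
tcp_pos: [629.4, 111.3, 57.8]
tool_rot: [-3.124, 0.325, -0.001]
force: [0.3, -0.5, -0.5]
finger_gap: 0.616
grasp_force: 31.5
```

Run:
```python
from h import *
from station import env
c=env.capture("scene");np.savez("scene8.npz",**c)
q=env.state();print(q["time_s"],q["tcp_pos"],q["force"],q["finger_gap"])
hsv=cv2.cvtColor(c["color"],cv2.COLOR_RGB2HSV);P=cloud(c)
m=((hsv[...,0]<19)&(hsv[...,1]>120)&(hsv[...,2]>60))&(abs(P[...,0]-629)<60)&(abs(P[...,1]-110)<60)&(P[...,2]>70)
p=P[m];print(np.percentile(p,[2,50,98],axis=0).round(1))
cv2.imwrite("pics/lo.png",cv2.resize(c["color"][230:340,130:240],(500,500),interpolation=cv2.INTER_CUBIC)[...,::-1])
```

```text
16.225 [629.39358094 111.32344054  57.73471209] [-0.4506584  -0.52673385 -0.75853969] 0.6110915254054927
[[597.2  84.3 104.6]
 [625.  109.6 106.5]
 [649.1 139.6 108.7]]
```

View pics/lo.png

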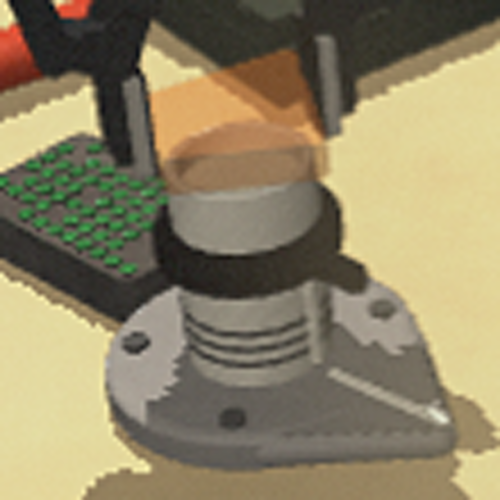

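The glass is level, just above and centred over the rim (rim ellipse seen through it at about (240,150) in the crop). The tab still points to the nose. I'll lower the last few millimetres and release.

Request:
apply_moves:
  moves:
    - [[0, 0.1, 0.15, 0], [0, 0, 0.1, 0], [0, 0, 0.08, 0], [0, 0, 0, 0], [0, 0, 0, 0], [0, 0, 0, 0]]

```text
time_s: 16.98
tcp_pos: [629.1, 110.3, 54.1]
tool_rot: [-3.125, 0.325, 0.0]
force: [-0.2, 0.4, -0.1]
finger_gap: 0.615
grasp_force: 31.5
```

Request:
apply_moves:
  moves:
    - [[0, 0, 0, 0], [0, 0, 0, 0], [0, 0, 0, 0], [0, 0, 0, 0]]
  hand: 7.5

```text
time_s: 17.48
tcp_pos: [629.0, 110.3, 54.1]
tool_rot: [-3.125, 0.325, 0.0]
force: [-0.0, 0.4, -0.3]
finger_gap: 0.878
grasp_force: 0.0
```

Request:
apply_moves:
  moves:
    - [[0, 0, -1, 0], [0, 0, -2, 0], [0, 0, -4, 0], [0, 0, -5, 0], [0, 0, -3, 0], [-5, 0, 0, 0], [-5, 0, 0, 0], [-5, 0, 0, 0], [-5, 0, 0, 0], [0, 0, 0, 0], [0, 0, 0, 0]]

```text
time_s: 18.85
tcp_pos: [434.1, 151.5, 204.7]
tool_rot: [-3.124, 0.325, -0.002]
force: [-0.6, -0.2, 1.1]
finger_gap: 0.879
grasp_force: 0.0
```

Run:
```python
from h import *
from station import env
for n in("scene","top"):
    c=env.capture(n);np.savez(n+"9.npz",**c)
    hsv=cv2.cvtColor(c["color"],cv2.COLOR_RGB2HSV);P=cloud(c)
    m=((hsv[...,0]<22)&(hsv[...,1]>(100 if n=="top" else 110)))&(abs(P[...,0]-629)<60)&(abs(P[...,1]-110)<60)&(P[...,2]>75)
    p=P[m];t=p[p[:,2]>np.median(p[:,2])-4] if len(p) else p
    if len(t)>10:
        A=np.c_[t[:,:2],np.ones(len(t))];k=np.linalg.lstsq(A,t[:,2],rcond=None)[0]
        print(n,len(t),"z",np.median(t[:,2]),"tilt",np.hypot(*k[:2]),"centroid",t.mean(0).round(1),cv2.minAreaRect(t[:,:2].astype(np.float32)))
q=env.state();print(q["time_s"],q["tcp_pos"],q["force"],q["finger_gap"],q["grasp_force"])
# dark tab pixels in top near its old place, vs frame 5
a=load("top5.npz")["color"].astype(int).sum(2)[195:208,208:226];b=load("top9.npz")["color"].astype(int).sum(2)[195:208,208:226];print("tab patch diff",abs(a-b).mean())
for i in(a,b):
    r=[int(round((np.clip(260-x,0,None)*np.arange(208,226)).sum()/max(1,np.clip(260-x,0,None).sum())*10)) for x in i[2:8]];print(r)
s=load("scene5.npz")["color"].astype(int).sum(2)[284:296,200:216];t=load("scene9.npz")["color"].astype(int).sum(2)[284:296,200:216];print("scene tab diff",abs(s-t).mean())
```

```text
scene 694 z 102.24847177353814 tilt 0.005453724853418439 centroid [624.9 111.1 102.2] ((627.0845947265625, 112.36199951171875), (53.25608825683594, 63.87022399902344), 72.7048568725586)
top 927 z 103.82492222316296 tilt 0.005270635908470952 centroid [626.4 106.4 103.8] ((628.6990356445312, 108.80365753173828), (53.18122482299805, 57.686927795410156), 73.41864776611328)
18.95 [434.20204412 151.16705355 204.25265484] [ 0.48240317 -0.51017792  0.33567644] 0.8794503626927906 0.0
tab patch diff 57.22649572649573
[2146, 2142, 2140, 2140, 2141, 2144]
[2152, 2150, 2146, 2141, 2140, 2138]
scene tab diff 23.057291666666668
```

The glass lies flat and centred. I'll do one numeric check of the tab by depth, then hand in.

Run:
```python
from h import *
from station import env
for n,A in(("scene",(626.7,113)),("top",(629.8,108.6))):
  for k in(5,9):
    P=cloud(load(f"{n}{k}.npz"));d=P[...,:2]-A;r=np.hypot(d[...,0],d[...,1])
    m=(r>36)&(r<51)&(P[...,2]>56)&(P[...,2]<68);q=d[m]
    print(n,k,m.sum(),(np.degrees(np.arctan2(q[:,1].mean(),q[:,0].mean()))%360).round(1) if m.sum() else "")
```

```text
scene 5 64 199.7
scene 9 58 199.8
top 5 42 199.9
top 9 42 199.7
```

The tab is at 199.7°, still aligned with the nose.

```bash
python3 -c "
from station import env
print(env.close_job())"
```

```text
the job is handed in; nothing more can be done
None
```

I turned the iris ring so its tab stands over the lamp's nose, within about 2° by the cameras. I then laid the amber blank flat and centred on the lamp's top, let go, and handed the job in at about 19 s; no verdict was shown.

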